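# Move the enamel jars to the kiln rack in reverse order

### The job

Move the four enamel jars from the dark wooden rack into the grey metal rack in reverse order: the jar that stood nearest the brass knob of the wooden rack goes into the pocket farthest from the brass knob of the metal rack, the next one beside it, and so on, so that the last ends nearest the knob (the colour tags on the wooden rack show where each jar stood). Keep the jars upright, set each one down flat in its own pocket rather than dropping it, and leave the purple wax post and the white paste pot where they are.

Things in the scene. Friction and masses are not known exactly. Their poses are not given: they have to be found in the camera images.
- red_jar: Loose upright round enamel jar, clear with red filling and red screw lid; plain cylinder 36 mm across, 54 mm high (lid: top 15 mm), about 90 g. Origin: centre of its underside; z up. Starts standing in a pocket of the wooden rack.
- yellow_jar: Loose upright round enamel jar, clear with yellow filling and yellow screw lid; plain cylinder 36 mm across, 54 mm high (lid: top 15 mm), about 90 g. Origin: centre of its underside; z up. Starts standing in a pocket of the wooden rack.
- blue_jar: Loose upright round enamel jar, clear with blue filling and blue screw lid; plain cylinder 36 mm across, 54 mm high (lid: top 15 mm), about 90 g. Origin: centre of its underside; z up. Starts standing in a pocket of the wooden rack.
- green_jar: Loose upright round enamel jar, clear with green filling and green screw lid; plain cylinder 36 mm across, 54 mm high (lid: top 15 mm), about 90 g. Origin: centre of its underside; z up. Starts standing in a pocket of the wooden rack.
- red_tag: Flat red colour tag, 24 x 38 x 3 mm, fixed on the low ledge of the wooden rack beside the pocket in which the red jar starts (46 mm to the rack's -x side of the jar). Does not move; keeps a record of the first order. Origin: centre of its underside, 6 mm above the bench.
- yellow_tag: Flat yellow colour tag, 24 x 38 x 3 mm, fixed on the low ledge of the wooden rack beside the pocket in which the yellow jar starts (46 mm to the rack's -x side of the jar). Does not move; keeps a record of the first order. Origin: centre of its underside, 6 mm above the bench.
- blue_tag: Flat blue colour tag, 24 x 38 x 3 mm, fixed on the low ledge of the wooden rack beside the pocket in which the blue jar starts (46 mm to the rack's -x side of the jar). Does not move; keeps a record of the first order. Origin: centre of its underside, 6 mm above the bench.
- green_tag: Flat green colour tag, 24 x 38 x 3 mm, fixed on the low ledge of the wooden rack beside the pocket in which the green jar starts (46 mm to the rack's -x side of the jar). Does not move; keeps a record of the first order. Origin: centre of its underside, 6 mm above the bench.
- wood_rack: Dark brown wooden rack, fixed, full at first. 4 open pockets, 50 mm square inside, centres at own x 0, y +82.5, +27.5, -27.5, -82.5 mm; floor 6 mm and wall tops 18 mm above the bench, walls 5 mm. Row 60 (x) by 225 (y) mm; brass knob (24 mm wide, 46 mm high) at y +124.5 on a 24 mm tongue. Origin: row centre, on the bench. Tags on a ledge (32 wide, 6 high) along its -x side, towards the robot.
- metal_rack: Grey aluminium rack, fixed, empty at the start. 4 open pockets, 50 mm square inside, centres at own x 0, y +82.5, +27.5, -27.5, -82.5 mm; floor 6 mm and wall tops 18 mm above the bench, walls 5 mm. Row 60 (x) by 225 (y) mm; brass knob (24 mm wide, 46 mm high) at y +124.5 on a 24 mm tongue. Origin: row centre, on the bench. No ledge. On the other side from the wooden rack, turned to any yaw.
- wax_post: Bystander: short purple wax post on a dark wooden base 75 mm square, with a dark steel plate on top; 72 mm high, loose. Origin: centre of its underside. Stands between the racks, at the far side.
- paste_pot: Bystander: low white lidded pot, 64 mm across, 41 mm high, loose. Origin: centre of its underside. Stands between the racks, at the robot's side.

How it is judged:
By the outcome, as a careful person would: the job done as asked, in the order asked, and still so for the second after the job is handed in, with the robot touching nothing.
It also fails if it takes over 102 s, if anything falls off the work surface, if the arm or the gripper's body presses on something with over 40 N, if the wrist force passes 120 N, or if a joint passes its speed limit or range.

### The arm

A 6-joint arm with a two-finger parallel gripper is mounted at the origin on the work surface. World frame = base frame: x ahead of the robot, y to its left, z up, the work surface at z = 0. Lengths are in mm, angles in rad, forces in N, time in s.
With the tool pointing down it reaches from about 275 to 775 mm from the base axis. Payload 14.6 kg.
Tool frame: the origin (TCP) lies at the very end of the fingers, on their centre line; the grasp point (between the pads) lies 19 mm behind it; z points along the fingers, y is the line along which they close (so a half turn about z gives the same grasp; the last joint's range is limited). The gripper opens to 85 mm and grips with 20 to 120 N. Pads are 22 mm wide; open, the fingers measure 114 mm over their backs; the gripper's body (76 mm by 85 mm) begins 54 mm behind the grasp point. The pads swing forward as they close: fully open they stand 13 mm farther back than shut.
Start: joints at [1.152, 0.263, -0.048, 1.259, 0, 1.415], TCP at [136.899, 506.84, 231.278] pointing down, gripper open.
Joint ranges: [-2.65, 2.65], [-0.89, 1.7], [-1.18, 1.37], [-2.13, 2.11], [-1.35, 1.29], [-3.14, 3.14]. Speed limits (rad/s): [1.89, 1.89, 2.57, 2.79, 3.14, 3.14].

### API

Orientations are given as a unit quaternion [w, x, y, z].
In Python, from plant import manip gives the robot as it stands. The module is installed in compiled form; this text tells all that it offers.
- The arm moves only by the tool play_rows, never from a script. Its argument "targets" is a list of rows, each an object with "claw": the finger opening in mm, from 0 to 85.4; "travel": the shift along the tool's x, y, z in units of 40 mm (1.0 is 40 mm), a list of three; "delta_rot": the turn, a rotation vector about the tool's x, y, z in units of 8 degrees (1.0 is 8 degrees), a list of three. A call has 1 to 10 rows; each row shifts and turns the commanded pose from where the row before left it, along the tool's axes as they then stand; what a row does not reach is not made up. A row lasts 1/8 s, in which the tool goes at most 62.5 mm and 10.7 degrees, less where a joint would pass 70% of its speed; a pose out of reach is approached as far as the arm can. A call is refused whole if a number of a shift passes 1 or a number of a turn 1, either way. A call with a gripper value outside its range is refused whole. The fingers move at their own pace and stop on an object; "force" is the grip in N (left out, the last holds). Time passes only in rows, so rows that do not move let the fingers close. It gives the time, the measured TCP pose, the force, the opening and the grip force at its end, in the units of the state.
- manip.read_state(): the state, without advancing time (a new reading comes with each control period).
- manip.camera(name): name is "side" or "top"; returns a dict with "color" (384x512x3 uint8, red, green, blue), "fx", "fy", "cx", "cy" (pixels), "D" ([k1, k2, p1, p2, k3] as OpenCV has them; the pictures are not rectified), "camera_from_world" (4x4, takes a point from world to camera coordinates). Camera axes: x right, y down, z forward; pixel columns grow to the right and rows downward; lengths in mm; the calibration is good to about 2 mm. A picture is of the moment at which its call begins. There is no depth.
- manip.hand_in(): hands the job in; it is judged then, once.
Trained networks look in the newest picture that a camera, given by its name, has taken for a name from the list of things; names that differ only in an ending like _2 or _b are one class to them, and where a whole thing is asked for, a point or a joint stands for the part that bears it (a point fixed in the world has none). Each returns a list of dicts, best first, with "conf" (0 to 1); they miss things now and then, are a little off and sometimes report something else, mostly with a low value. They report only what shows in the picture. A call takes as long as a camera call.
- manip.search_frame(camera, name): "extent" ([left, top, width, height] in pixels, round what is visible of it).
- manip.regions_of(camera, name): "pixels" (384x512 bool, what is visible of it) and "extent" ([left, top, width, height] in pixels, round what is visible of it).
- manip.mark_of(camera, name): "xy" ([column, row] in pixels: a listed point, or the origin of a listed thing).
The state is a dict: "clock": time; "joint_pos": joint angles; "qvel": joint speeds; "tau": joint torques, N m; "eef_pos": TCP position; "tool_rot": TCP orientation; "wrist_force": force on the tool from outside, world axes, zero at the start; "wrist_torque": the same for the moment, N m; "finger_gap": opening from 0.0 (shut) to 1.0 (fully open); "gripper_force": force on a finger pad.
Only numpy, scipy, OpenCV 4.12 (cv2) and the standard library are available. Lean on these libraries where they do the work, as an engineer would, in place of code of your own. Each camera call takes 0.05 s, during which the arm holds its last target. There are 200 camera calls.

## Working session

There is one attempt and no reset: what is moved stays moved. The work goes in short steps, Python scripts to look and compute and a tool call to move; the robot and the scene stay as the last step left them, time stands still between calls to the robot, and variables do not carry over. Pictures are saved under pics/ and viewed, at most 14 in all, crops included, and the job is handed in when it is done.

Besides the shell and the picture viewer there is one more tool, called after "Request:" as name([rows], argument=value, ...), one row to a line, values as JSON. play_rows: Moves the arm, as the interface text tells. Its arguments: {"type":"object","properties":{"targets":{"type":"array","items":{"type":"object","properties":{"claw":{"type":"number"},"travel":{"type":"array","items":{"type":"number"}},"delta_rot":{"type":"array","items":{"type":"number"}}}}},"force":{"type":"number"}},"required":["targets"]}

```bash
mkdir -p pics; cat > h.py <<'E'
import numpy as np, cv2
from plant import manip
def ray(c,px):
    K=np.array([[c['fx'],0,c['cx']],[0,c['fy'],c['cy']],[0,0,1]]);D=np.array(c['D'])
    p=cv2.undistortPoints(np.array([[px]],float),K,D)[0,0]
    T=np.array(c['camera_from_world']);R=T[:3,:3];o=-R.T@T[:3,3]
    d=R.T@np.array([p[0],p[1],1]);return o,d/np.linalg.norm(d)
def atz(c,px,z):
    o,d=ray(c,px);return o+d*(z-o[2])/d[2]
def tri(rs):
    A=np.zeros((3,3));b=np.zeros(3)
    for o,d in rs:
        P=np.eye(3)-np.outer(d,d);A+=P;b+=P@o
    x=np.linalg.solve(A,b);return x,max(np.linalg.norm((np.eye(3)-np.outer(d,d))@(x-o)) for o,d in rs)
E
python3 - <<'E'
from h import *
np.set_printoptions(precision=1,suppress=True)
print(manip.read_state())
C={n:manip.camera(n) for n in('top','side')}
for n,c in C.items():
    cv2.imwrite(f'pics/{n}0.png',c['color'][...,::-1]);T=c['camera_from_world'];print(n,-T[:3,:3].T@T[:3,3],T[2,:3])
for t in 'red_jar yellow_jar blue_jar green_jar red_tag yellow_tag blue_tag green_tag wood_rack metal_rack wax_post paste_pot'.split():
    rs=[]
    for n in C:
        r=manip.mark_of(n,t)
        for q in r[:2]: print(t,n,round(q['conf'],2),np.array(q['xy']),atz(C[n],q['xy'],6 if 'jar' in t or 'tag' in t else 0))
        if r: rs.append(ray(C[n],r[0]['xy']))
    if len(rs)==2: print('   tri',*tri(rs))
E
```

```text
{'clock': 0.0, 'joint_pos': array([ 1.2,  0.3, -0. ,  1.3,  0. ,  1.4]), 'qvel': array([ 0., -0.,  0., -0., -0., -0.]), 'tau': array([  0. , -63.8,  38.5,   0. ,   0. ,   0. ]), 'eef_pos': array([136.8, 506.6, 230.8]), 'tool_rot': array([-0. ,  0.1,  1. , -0. ]), 'wrist_force': array([ 0.5,  0.2, -0.6]), 'wrist_torque': array([-0. , -0.1, -0. ]), 'gripper_force': 0.0, 'finger_gap': 0.9990570941443466}
top [442.8 -10.1 979.4] [ 0.1 -0.  -1. ]
side [316.4 433.6 674.9] [ 0.3 -0.6 -0.8]
red_jar top 0.74 [195.9 215.8] [497.3 145.3   6. ]
red_jar side 0.55 [242.8 279.5] [507.3 148.1   6. ]
   tri [502.  147.    7.3] 5.167348716483897
yellow_jar top 0.45 [156.5 198.9] [546.4 253.8   6. ]
yellow_jar top 0.45 [186.  229.4] [461.  172.6   6. ]
yellow_jar side 0.97 [197.4 314.7] [540.2 254.8   6. ]
yellow_jar side 0.19 [212.2 334.7] [494.8 271.    6. ]
   tri [544.6 254.2   0.6] 2.625339847515951
blue_jar top 0.7 [138.9 194.4] [560.2 303.1   6. ]
blue_jar side 0.59 [185.9 352.3] [515.9 321.5   6. ]
blue_jar side 0.57 [171.5 334.9] [557.1 310.8   6. ]
   tri [551.4 316.2 -56.3] 17.25579588736921
[... 744 characters left out ...]
.7] [473.9 224.7   6. ]
   tri [ 773.3  -27.  -723. ] 125.08591301171921
wood_rack top 0.79 [166.5 206.7] [524.7 227.5   0. ]
wood_rack side 0.89 [211.7 308.2] [526.8 228.2   0. ]
   tri [525.7 227.9   0.2] 1.0993683480012246
metal_rack side 0.89 [315.1 161.9] [ 529.9 -236.3    0. ]
wax_post top 0.71 [256.9 140. ] [706.5 -27.1   0. ]
wax_post side 0.76 [212.7 186.3] [705.6 -26.2   0. ]
   tri [706.7 -27.2  -1.6] 0.19663048632890634
paste_pot top 0.72 [332.  200.9] [ 528.2 -230.3    0. ]
paste_pot top 0.6 [253.2 233.6] [444.9  -9.6   0. ]
paste_pot side 0.69 [307.  240.7] [440.3  -6.2   0. ]
paste_pot side 0.22 [214.5 188.9] [697.  -21.6   0. ]
   tri [ 557.7 -356.  -542.2] 18.202890916336088
```

View pics/top0.png

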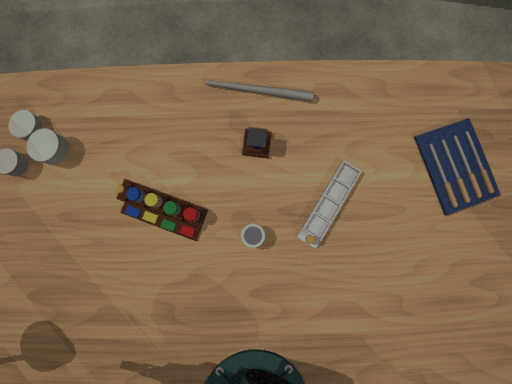

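View pics/side0.png

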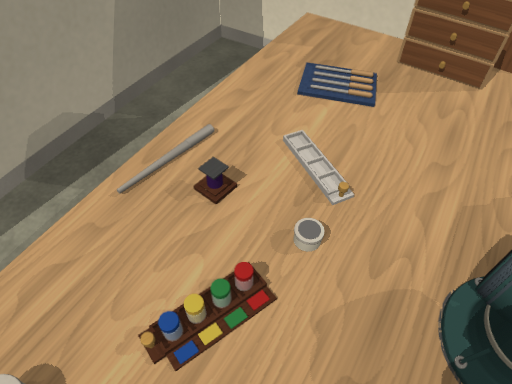

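The pictures show, from the wooden rack's knob (top view, 121,188): blue (133,194), yellow (152,200), green (171,208), red (190,214). The metal rack runs from its knob at (311,240) to its far end at (352,165). So blue goes in the far pocket, then yellow, green, and red at the knob. Next I'll fit the poses by silhouette in both views.

```bash
cat > fit.py <<'E'
from h import *
from scipy.optimize import minimize
def proj(c,P):
    T=np.array(c['camera_from_world']);K=np.array([[c['fx'],0,c['cx']],[0,c['fy'],c['cy']],[0,0,1]])
    return cv2.projectPoints(np.array(P,float),cv2.Rodrigues(T[:3,:3])[0],T[:3,3],K,np.array(c['D']))[0][:,0]
def box(x0,x1,y0,y1,z0,z1): return np.array([[x,y,z] for x in(x0,x1) for y in(y0,y1) for z in(z0,z1)],float)
def cyl(r,z0,z1):
    a=np.linspace(0,2*np.pi,32,False);return np.vstack([np.c_[r*np.cos(a),r*np.sin(a),0*a+z] for z in(z0,z1)])
def place(P,p):
    s,k=np.sin(p[3]),np.cos(p[3]);return P@np.array([[k,s,0],[-s,k,0],[0,0,1]])+p[:3]
def sil(c,parts,p):
    m=np.zeros((384*4,512*4),np.uint8)
    for P in parts: cv2.fillConvexPoly(m,cv2.convexHull(np.round(proj(c,place(P,p))*4+1.5).astype(np.int32)),1)
    return cv2.resize(m.astype(np.float32),(512,384),interpolation=cv2.INTER_AREA)
def fit(CM,parts,p0,yaw=True):
    p0=np.array(p0,float)
    def cost(v):
        p=v if yaw else np.r_[v,0]
        return sum(1-np.minimum(s:=sil(c,parts,p),m).sum()/np.maximum(s,m).sum() for c,m in CM)
    v0=p0 if yaw else p0[:3]
    S=np.vstack([v0]+[v0+d for d in np.diag([12,12,8,.12][:len(v0)])])
    r=minimize(cost,v0,method='Nelder-Mead',options=dict(initial_simplex=S,maxiter=250,xatol=.05,fatol=1e-4))
    return r.x,r.fun
RACK=[box(-30,30,-112.5,112.5,0,18),box(-12,12,112,136.5,0,6),cyl(12,0,46)+[0,124.5,0]]
JAR=[cyl(18,14,54)]
def masks(C,t,ok=lambda q:True):
    o=[]
    for n in C:
        r=[q for q in manip.regions_of(n,t) if q['conf']>.3 and ok(q)]
        print(t,n,[(round(q['conf'],2),np.round(q['extent']).tolist(),int(q['pixels'].sum())) for q in r])
        if r:o.append((C[n],r[0]['pixels'].astype(np.float32)))
    return o
E
cat > m1.py <<'E'
from fit import *
np.set_printoptions(precision=3,suppress=True)
C={n:manip.camera(n) for n in('top','side')}
far=np.deg2rad(61.3)
# rack +y points to knob: world dir ~ (-75,41)
print('metal',*fit(masks(C,'metal_rack'),RACK,[530,-235,0,far]))
print('wood',*fit(masks(C,'wood_rack'),RACK+[box(-62,-30,-112.5,112.5,0,6)],[526,228,0,np.deg2rad(-19.5)]))
for t,x,y in(('blue',557,307),('yellow',540,254),('green',522,205),('red',502,147)):
    print(t,*fit(masks(C,t+'_jar'),JAR,[x,y,6,0],False))
E
python3 m1.py; python3 -c "
from plant import manip;s=manip.read_state();print(s['eef_pos'].round(2),s['tool_rot'].round(4))"
```

```text
metal_rack top [(0.94, [297.0, 164.0, 64.0, 84.0], 2007)]
metal_rack side [(0.62, [281.0, 127.0, 71.0, 77.0], 2106)]
metal [ 530.627 -226.122    2.111    0.978] 0.17379164695739746
wood_rack top [(0.91, [120.0, 178.0, 91.0, 65.0], 1775)]
wood_rack side [(0.64, [141.0, 266.0, 132.0, 107.0], 3647)]
wood [529.061 228.663   0.85   -0.377] 0.9594788551330566
blue_jar top [(0.69, [126.0, 188.0, 19.0, 17.0], 197)]
blue_jar side [(0.94, [156.0, 317.0, 30.0, 26.0], 508)]
blue [558.257 304.576  -1.986] 0.1659274697303772
yellow_jar top [(0.56, [144.0, 190.0, 20.0, 17.0], 190)]
yellow_jar side [(0.73, [183.0, 292.0, 25.0, 34.0], 578)]
yellow [541.308 255.077   2.805] 0.24510806798934937
green_jar top [(0.56, [162.0, 197.0, 20.0, 19.0], 217)]
green_jar side [(0.61, [206.0, 277.0, 25.0, 31.0], 480)]
green [518.347 205.151   3.173] 0.20821088552474976
red_jar top [(0.63, [183.0, 205.0, 18.0, 15.0], 188)]
red_jar side [(0.91, [233.0, 261.0, 21.0, 27.0], 500), (0.71, [192.0, 157.0, 45.0, 49.0], 1132), (0.32, [156.0, 314.0, 29.0, 30.0], 558)]
red [501.694 154.664  -1.369] 0.20780956745147705
[136.9  506.84 231.27] [0.     0.1315 0.9913 0.    ]
```

```bash
cat > ov.py <<'E'
from fit import *
def draw(metal,wood,jars,name,C=None):
    C=C or {n:manip.camera(n) for n in('top','side')}
    out=[]
    for n,cr in (('top',(105,150,260,110)),('side',(130,120,230,260))):
        c=C[n];f=4 if n=='top' else 3
        im=cv2.resize(c['color'][...,::-1],None,fx=f,fy=f,interpolation=cv2.INTER_CUBIC)
        L=lambda P,col:cv2.polylines(im,[np.round((proj(c,P)+.5)*f-.5).astype(np.int32)],True,col,1)
        for p in(metal,wood):
            for z in (0,18):L(place(np.array([[-30,-112.5,z],[30,-112.5,z],[30,112.5,z],[-30,112.5,z]]),p),(255,0,255))
            a=cyl(12,46,46)[:32]+[0,124.5,0];L(place(a,p),(255,0,255))
        for x,y in jars:
            L(cyl(18,60,60)[:32]+[x,y,0],(255,255,0)); 
        x,y,w,h=[v*f for v in cr];im=im[y:y+h,x:x+w]
        s=min(800/im.shape[1],600/im.shape[0],1);cv2.imwrite(f'pics/{name}_{n}.png',cv2.resize(im,None,fx=s,fy=s,interpolation=cv2.INTER_AREA))
if __name__=='__main__':
    draw([530.6,-226.1,0,.978],[529,228.7,0,-.377],[(558.3,304.6),(541.3,255),(518.3,205),(501.7,154.7)],'a')
E
python3 ov.py
```

```text
(no output)
```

View pics/a_top.png

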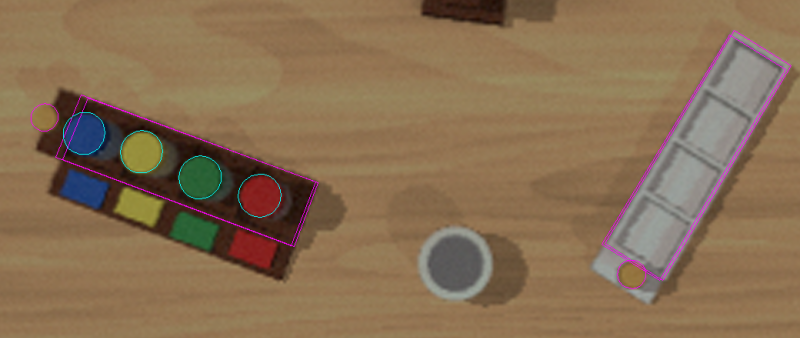

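View pics/a_side.png

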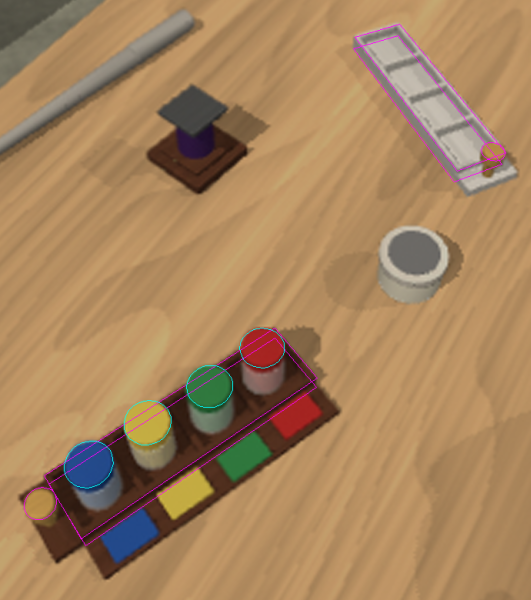

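Lids match in both views (heights agree with 60 mm), and the metal rack is close. The tongue is the full 60 mm width, so I'll refit with that.

```bash
sed -i 's/box(-12,12,112,136.5,0,6)/box(-30,30,112,136.5,0,6)/' fit.py; cat > m2.py <<'E'
from ov import *
np.set_printoptions(precision=3,suppress=True)
C={n:manip.camera(n) for n in('top','side')}
CM=masks(C,'metal_rack')
v,f=fit(CM,RACK,[530,-226,0,.978]);print(v,f)
for cm in CM:print(fit([cm],RACK,[530,-226,0,.978]))
d=[]
for n,c in C.items():
    g=c['color'].astype(int);m=((g.max(2)-g.min(2)<28)&(g.min(2)>85)).astype(np.uint8)
    k,lab,st,ce=cv2.connectedComponentsWithStats(m)
    i=max(range(1,k),key=lambda i:(lab==i)[sil(c,RACK,v)>0].sum())
    mm=cv2.morphologyEx((lab==i).astype(np.uint8),cv2.MORPH_CLOSE,np.ones((7,7)));print(n,st[i]);d.append((c,mm.astype(np.float32)))
w,f=fit(d,RACK,[530,-226,0,.978]);print('colour',w,f)
for cm in d:print(fit([cm],RACK,[530,-226,0,.978]))
draw(w,[526,228,0,-.37],[place(np.array([[0,y,0]]),w)[0,:2] for y in(82.5,27.5,-27.5,-82.5)],'b',C)
E
python3 m2.py
```

```text
metal_rack top [(0.97, [299.0, 159.0, 60.0, 88.0], 2077), (0.74, [142.0, 209.0, 16.0, 14.0], 141)]
metal_rack side [(0.65, [288.0, 129.0, 67.0, 76.0], 2063)]
[ 530.655 -225.565    2.693    0.989] 0.07170087099075317
(array([ 531.054, -225.712,    3.812,    0.986]), np.float64(0.0329168438911438))
(array([ 529.974, -225.966,    2.035,    0.987]), np.float64(0.035710036754608154))
top [ 297  160   64   89 1987]
side [ 283  131   71   74 1840]
colour [ 530.217 -227.042   -0.19     0.988] 0.14285016059875488
(array([ 529.929, -226.919,    0.727,    0.99 ]), np.float64(0.05211591720581055))
(array([ 529.902, -225.729,    1.84 ,    0.989]), np.float64(0.09490245580673218))
```

View pics/b_side.png

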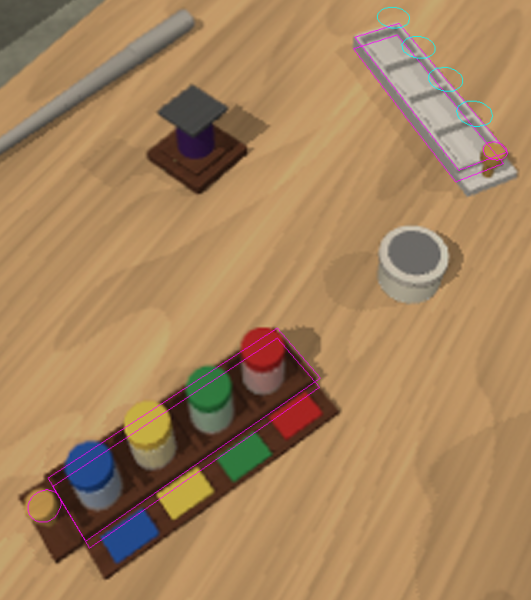

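View pics/b_top.png

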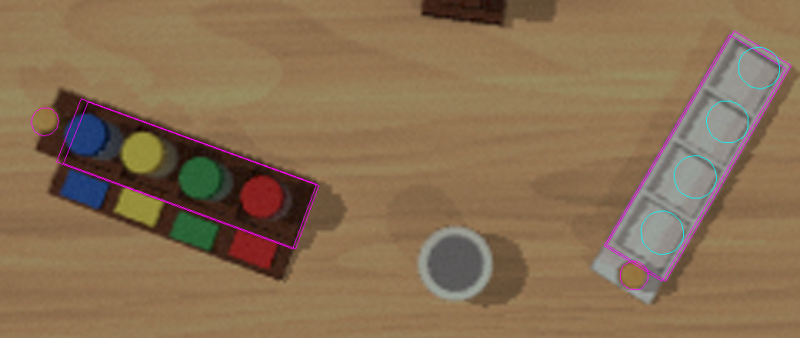

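Request:
play_rows([
  {"claw":70,"travel":[0,0,0.2],"delta_rot":[0,0,1]},
  {"claw":70,"travel":[0,0,0.2],"delta_rot":[0,0,1]},
  {"claw":70,"travel":[0,0,0.2],"delta_rot":[0,0,1]},
  {"claw":70,"travel":[0,0,0.2],"delta_rot":[0,0,1]},
  {"claw":70,"travel":[0,0,0.2],"delta_rot":[0,0,1]},
  {"claw":70,"travel":[0,0,0.2],"delta_rot":[0,0,1]},
  {"claw":70,"travel":[0,0,0.2],"delta_rot":[0,0,1]},
  {"claw":70,"travel":[0,0,0.2],"delta_rot":[0,0,1]},
  {"claw":70,"travel":[0,0,0.2],"delta_rot":[0,0,1]},
  {"claw":70,"travel":[0,0,0.2],"delta_rot":[0,0,1]},
], force=40)

```text
clock: 3.55
eef_pos: [136.9, 506.9, 151.0]
tool_rot: [0.0, 0.739, 0.673, 0.0]
wrist_force: [0.5, -0.6, -0.2]
finger_gap: 0.82
gripper_force: 0.0
```

```bash
cat > go.py <<'E'
import sys,numpy as np
from plant import manip
from scipy.spatial.transform import Rotation as R
J=dict(blue=(558.3,304.6),yellow=(541.3,255),green=(518.3,205.1),red=(501.7,154.7))
M=dict(blue=(599.1,-271.6),yellow=(553.2,-241.3),green=(507.3,-211.1),red=(461.3,-180.8))
def rep(x,y,z,yaw):
    s=manip.read_state();q=s['tool_rot'];r=R.from_quat([q[1],q[2],q[3],q[0]]);m=r.as_matrix()
    a=np.degrees(np.arctan2(m[1,1],m[0,1]))
    rt=((a-yaw+180)%360-180)
    t=R.from_euler('z',-rt,degrees=True)*r  # frame after the turn
    d=np.array([x,y,z])-s['eef_pos']
    print('t',round(s['clock'],2),'pos',s['eef_pos'].round(1),'tilt',round(np.degrees(np.arccos(-m[2,2])),2),'yaw',round(a,1),'| turn units',round(rt/8,2),'| travel units now',(m.T@d/40).round(2),'after turn',(t.inv().apply(d)/40).round(2),'F',s['wrist_force'].round(1),'gap mm',round(s['finger_gap']*85.4,1),'gf',round(s['gripper_force'],1),'j',s['joint_pos'].round(2))
k=sys.argv[1];w=sys.argv[2]
x,y=(J if w=='j' else M)[k];rep(x,y,float(sys.argv[3]),-21.2 if w=='j' else 56.6)
E
python3 go.py blue j 150
```

```text
t 3.55 pos [136.9 506.9 151. ] tilt 0.0 yaw -5.4 | turn units 1.98 | travel units now [-4.05 10.96  0.03] after turn [-0.9  11.65  0.03] F [ 0.5 -0.6 -0.2] gap mm 70.0 gf 0.0 j [ 1.15  0.3  -0.22  1.05 -0.    2.82]
```

Request:
play_rows([
  {"claw":70,"travel":[-0.4,1,0],"delta_rot":[0,0,0]},
  {"claw":70,"travel":[-0.4,1,0],"delta_rot":[0,0,0]},
  {"claw":70,"travel":[-0.4,1,0],"delta_rot":[0,0,0]},
  {"claw":70,"travel":[-0.4,1,0],"delta_rot":[0,0,0]},
  {"claw":70,"travel":[-0.4,1,0],"delta_rot":[0,0,0]},
  {"claw":70,"travel":[-0.4,1,0],"delta_rot":[0,0,0]},
  {"claw":70,"travel":[-0.4,1,0],"delta_rot":[0,0,0]},
  {"claw":70,"travel":[-0.4,1,0],"delta_rot":[0,0,0]},
  {"claw":70,"travel":[-0.4,1,0],"delta_rot":[0,0,0.99]},
  {"claw":70,"travel":[0,0,0],"delta_rot":[0,0,0.99]},
])

```text
clock: 4.8
eef_pos: [485.0, 329.9, 150.9]
tool_rot: [0.0, 0.826, 0.564, 0.0]
wrist_force: [-0.3, -0.1, 0.5]
finger_gap: 0.817
gripper_force: 0.0
```

```bash
python3 go.py blue j 100
```

```text
t 4.8 pos [485.  329.9 150.9] tilt 0.02 yaw -21.4 | turn units -0.02 | travel units now [0.08 1.94 1.27] after turn [0.07 1.94 1.27] F [-0.3 -0.1  0.5] gap mm 69.7 gf 0.0 j [ 0.46  0.4  -0.06  1.11 -0.    2.4 ]
```

Request:
play_rows([
  {"claw":70,"travel":[0.04,0.97,0.3],"delta_rot":[0,0,0]},
  {"claw":70,"travel":[0.04,0.97,0.4],"delta_rot":[0,0,0]},
  {"claw":70,"travel":[0,0,0.6],"delta_rot":[0,0,0]},
  {"claw":70,"travel":[0,0,0.5],"delta_rot":[0,0,0]},
  {"claw":70,"travel":[0,0,0],"delta_rot":[0,0,0]},
])

```text
clock: 5.42
eef_pos: [555.5, 306.2, 78.1]
tool_rot: [-0.0, 0.824, 0.567, -0.001]
wrist_force: [-0.2, -0.1, -0.4]
finger_gap: 0.819
gripper_force: 0.0
```

```bash
python3 go.py blue j 28; python3 -c "
from plant import manip;import cv2
c=manip.camera('side')['color'][250:384,100:330,::-1];cv2.imwrite('pics/g1.png',cv2.resize(c,None,fx=3,fy=3))"
```

```text
t 5.42 pos [555.5 306.2  78.1] tilt 0.15 yaw -21.0 | turn units 0.03 | travel units now [-0.01  0.08  1.25] after turn [-0.01  0.08  1.25] F [-0.2 -0.1 -0.4] gap mm 69.9 gf 0.0 j [ 0.38  0.53 -0.05  1.   -0.    2.31]
```

View pics/g1.png

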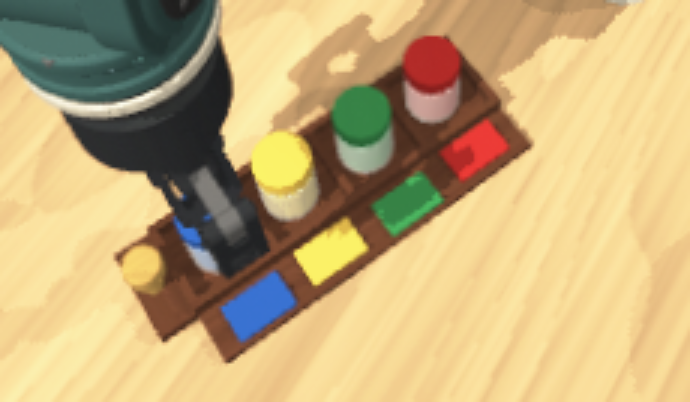

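The gripper sits over the blue jar (crop 210,230), fingers across the row and clear of yellow. Descending and gripping.

Request:
play_rows([
  {"claw":70,"travel":[0,0.08,0.5],"delta_rot":[0,0,0]},
  {"claw":70,"travel":[0,0,0.45],"delta_rot":[0,0,0]},
  {"claw":70,"travel":[0,0,0.3],"delta_rot":[0,0,0]},
  {"claw":50,"travel":[0,0,0],"delta_rot":[0,0,0]},
  {"claw":30,"travel":[0,0,0],"delta_rot":[0,0,0]},
  {"claw":30,"travel":[0,0,0],"delta_rot":[0,0,0]},
  {"claw":30,"travel":[0,0,0],"delta_rot":[0,0,0]},
  {"claw":30,"travel":[0,0,0],"delta_rot":[0,0,0]},
], force=40)

```text
clock: 6.48
eef_pos: [559.7, 305.6, 30.2]
tool_rot: [0.0, 0.824, 0.567, 0.001]
wrist_force: [-1.6, -0.4, 6.9]
finger_gap: 0.407
gripper_force: 40.2
```

```bash
python3 go.py blue j 28
```

```text
t 6.47 pos [559.7 305.6  30.2] tilt 0.08 yaw -21.0 | turn units 0.03 | travel units now [-0.04 -0.02  0.06] after turn [-0.04 -0.02  0.06] F [-1.6 -0.4  6.9] gap mm 34.8 gf 40.2 j [ 0.37  0.57 -0.12  0.89  0.    2.31]
```

Request:
play_rows([
  {"claw":30,"travel":[0,0,-0.5],"delta_rot":[0,0,0]},
  {"claw":30,"travel":[0,0,-0.8],"delta_rot":[0,0,0]},
  {"claw":30,"travel":[0,0,-0.8],"delta_rot":[0,0,-0.5]},
  {"claw":30,"travel":[0,0,-0.2],"delta_rot":[0,0,-1]},
  {"claw":30,"travel":[0,0,0],"delta_rot":[0,0,-1]},
  {"claw":30,"travel":[0,0,0],"delta_rot":[0,0,-1]},
  {"claw":30,"travel":[0,0,0],"delta_rot":[0,0,-1]},
  {"claw":30,"travel":[0,0,0],"delta_rot":[0,0,-1]},
  {"claw":30,"travel":[0,0,0],"delta_rot":[0,0,-1]},
  {"claw":30,"travel":[0,0,0],"delta_rot":[0,0,-1]},
])

```text
clock: 7.72
eef_pos: [559.3, 305.4, 121.6]
tool_rot: [0.0, 0.428, 0.904, 0.0]
wrist_force: [0.6, -1.1, -1.8]
finger_gap: 0.407
gripper_force: 40.1
```

```bash
python3 go.py blue m 120
```

```text
t 7.72 pos [559.3 305.4 121.6] tilt 0.02 yaw 39.3 | turn units -2.16 | travel units now [-11.79  -8.37   0.04] after turn [ -8.77 -11.49   0.04] F [ 0.6 -1.1 -1.8] gap mm 34.8 gf 40.1 j [ 0.37  0.5   0.03  1.1  -0.    1.26]
```

Request:
play_rows([
  {"claw":30,"travel":[0,0,0],"delta_rot":[0,0,-1]},
  {"claw":30,"travel":[0,0,0],"delta_rot":[0,0,-1]},
  {"claw":30,"travel":[-0.4,-0.55,0],"delta_rot":[0,0,-0.16]},
  {"claw":30,"travel":[-0.7,-0.92,0],"delta_rot":[0,0,0]},
  {"claw":30,"travel":[-0.7,-0.92,0],"delta_rot":[0,0,0]},
  {"claw":30,"travel":[-0.7,-0.92,0],"delta_rot":[0,0,0]},
  {"claw":30,"travel":[-0.7,-0.92,0],"delta_rot":[0,0,0]},
  {"claw":30,"travel":[-0.7,-0.92,0],"delta_rot":[0,0,0]},
  {"claw":30,"travel":[-0.7,-0.92,0],"delta_rot":[0,0,0]},
  {"claw":30,"travel":[-0.7,-0.92,0],"delta_rot":[0,0,0]},
])

```text
clock: 8.98
eef_pos: [580.1, -46.4, 121.7]
tool_rot: [0.0, 0.29, 0.957, 0.0]
wrist_force: [0.5, -0.5, -1.7]
finger_gap: 0.403
gripper_force: 40.2
```

```bash
python3 go.py blue m 100
```

```text
t 8.97 pos [580.1 -46.4 121.7] tilt 0.04 yaw 56.3 | turn units -0.03 | travel units now [-3.52 -4.42  0.54] after turn [-3.5  -4.44  0.54] F [ 0.5 -0.5 -1.7] gap mm 34.4 gf 40.2 j [-0.22  0.41 -0.13  1.03  0.    0.37]
```

Request:
play_rows([
  {"claw":30,"travel":[-0.7,-0.88,0],"delta_rot":[0,0,0]},
  {"claw":30,"travel":[-0.7,-0.88,0],"delta_rot":[0,0,0]},
  {"claw":30,"travel":[-0.7,-0.88,0],"delta_rot":[0,0,0]},
  {"claw":30,"travel":[-0.7,-0.88,0],"delta_rot":[0,0,0]},
  {"claw":30,"travel":[-0.5,-0.65,0],"delta_rot":[0,0,-0.03]},
  {"claw":30,"travel":[-0.2,-0.27,0.3],"delta_rot":[0,0,0]},
  {"claw":30,"travel":[0,0,0.7],"delta_rot":[0,0,0]},
  {"claw":30,"travel":[0,0,0],"delta_rot":[0,0,0]},
])

```text
clock: 9.98
eef_pos: [596.9, -269.0, 79.3]
tool_rot: [-0.002, 0.288, 0.958, 0.001]
wrist_force: [0.7, 0.3, -1.4]
finger_gap: 0.407
gripper_force: 40.2
```

```bash
python3 go.py blue m 31; python3 -c "
from plant import manip;import cv2
c=manip.camera('side')['color'][90:240,220:420,::-1];cv2.imwrite('pics/g2.png',cv2.resize(c,None,fx=3,fy=3))"
```

```text
t 9.97 pos [ 596.9 -269.    79.3] tilt 0.23 yaw 56.6 | turn units -0.0 | travel units now [-0.09 -0.02  1.21] after turn [-0.09 -0.02  1.21] F [ 0.7  0.3 -1.4] gap mm 34.8 gf 40.2 j [-0.55  0.56  0.02  1.03  0.    0.04]
```

View pics/g2.png

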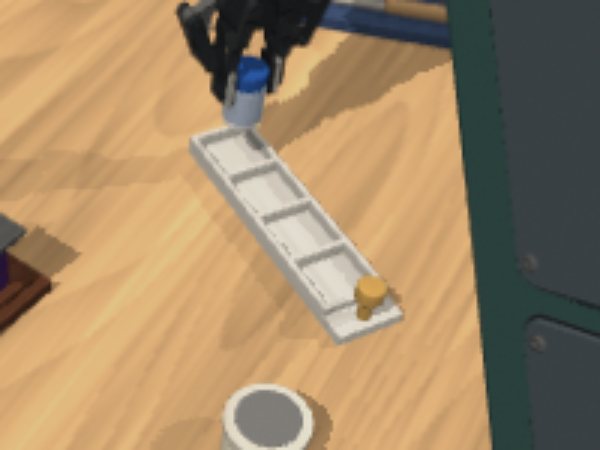

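Blue is upright above the far pocket (crop 245,95). Lowering it.

Request:
play_rows([
  {"claw":30,"travel":[-0.08,0,0.3],"delta_rot":[0,0,0]},
  {"claw":30,"travel":[0,0,0.4],"delta_rot":[0,0,0]},
  {"claw":30,"travel":[0,0,0.3],"delta_rot":[0,0,0]},
  {"claw":30,"travel":[0,0,0.13],"delta_rot":[0,0,0]},
  {"claw":30,"travel":[0,0,0.06],"delta_rot":[0,0,0]},
  {"claw":30,"travel":[0,0,0],"delta_rot":[0,0,0]},
])

```text
clock: 10.78
eef_pos: [600.9, -272.1, 33.8]
tool_rot: [0.0, 0.288, 0.958, -0.0]
wrist_force: [0.3, -0.0, -1.2]
finger_gap: 0.405
gripper_force: 40.2
```

```bash
python3 go.py blue m 30.2
```

```text
t 10.78 pos [ 600.9 -272.1   33.8] tilt 0.02 yaw 56.6 | turn units -0.0 | travel units now [ 0.04 -0.01  0.09] after turn [ 0.04 -0.01  0.09] F [ 0.3 -0.  -1.2] gap mm 34.6 gf 40.2 j [-0.55  0.6  -0.04  0.93 -0.    0.03]
```

Request:
play_rows([
  {"claw":30,"travel":[0.04,0,0.04],"delta_rot":[0,0,0]},
  {"claw":30,"travel":[0,0,0.04],"delta_rot":[0,0,0]},
  {"claw":30,"travel":[0,0,0],"delta_rot":[0,0,0]},
])

```text
clock: 11.15
eef_pos: [599.4, -271.1, 30.4]
tool_rot: [-0.0, 0.288, 0.958, 0.0]
wrist_force: [-0.6, 0.7, -0.8]
finger_gap: 0.413
gripper_force: 40.2
```

```bash
python3 go.py blue m 30.2
```

```text
t 11.15 pos [ 599.4 -271.1   30.4] tilt 0.01 yaw 56.6 | turn units -0.0 | travel units now [-0.   -0.01  0.01] after turn [-0.   -0.01  0.01] F [-0.6  0.7 -0.8] gap mm 35.3 gf 40.2 j [-0.55  0.6  -0.05  0.92 -0.    0.03]
```

Request:
play_rows([
  {"claw":30,"travel":[0,0,0.02],"delta_rot":[0,0,0]},
  {"claw":30,"travel":[0,0,0.02],"delta_rot":[0,0,0]},
])

```text
clock: 11.4
eef_pos: [599.6, -271.3, 30.2]
tool_rot: [0.001, 0.288, 0.958, -0.0]
wrist_force: [-6.7, 2.1, 22.7]
finger_gap: 0.404
gripper_force: 42.5
```

```bash
python3 go.py blue m 30.2
```

```text
t 11.4 pos [ 599.6 -271.3   30.2] tilt 0.07 yaw 56.6 | turn units -0.0 | travel units now [ 0.01 -0.01  0.  ] after turn [ 0.01 -0.01  0.  ] F [-6.7  2.1 22.7] gap mm 34.5 gf 42.5 j [-0.55  0.6  -0.05  0.92 -0.    0.03]
```

Contact at exactly the pickup height, so it's on the floor. Ease off, release, rise and turn.

Request:
play_rows([
  {"claw":30,"travel":[0,0,-0.03],"delta_rot":[0,0,0]},
  {"claw":45,"travel":[0,0,0],"delta_rot":[0,0,0]},
  {"claw":65,"travel":[0,0,0],"delta_rot":[0,0,0]},
  {"claw":65,"travel":[0,0,-0.4],"delta_rot":[0,0,0]},
  {"claw":65,"travel":[0,0,-0.8],"delta_rot":[0,0,0]},
  {"claw":70,"travel":[0,0,-0.9],"delta_rot":[0,0,0]},
  {"claw":70,"travel":[0,0,-0.2],"delta_rot":[0,0,0.72]},
  {"claw":70,"travel":[0,0,0],"delta_rot":[0,0,1]},
  {"claw":70,"travel":[0,0,0],"delta_rot":[0,0,1]},
  {"claw":70,"travel":[0,0,0],"delta_rot":[0,0,1]},
])

```text
clock: 12.65
eef_pos: [599.6, -271.2, 123.3]
tool_rot: [0.0, 0.526, 0.851, -0.0]
wrist_force: [0.2, 0.7, 0.3]
finger_gap: 0.822
gripper_force: 0.0
```

Request:
play_rows([
  {"claw":70,"travel":[0,0,0],"delta_rot":[0,0,1]},
  {"claw":70,"travel":[0,0,0],"delta_rot":[0,0,1]},
  {"claw":70,"travel":[0,0,0],"delta_rot":[0,0,1]},
  {"claw":70,"travel":[0,0,0],"delta_rot":[0,0,1]},
  {"claw":70,"travel":[0,0,0],"delta_rot":[0,0,1]},
  {"claw":70,"travel":[0,0,0],"delta_rot":[0,0,1]},
])

```text
clock: 13.4
eef_pos: [599.6, -271.2, 123.2]
tool_rot: [0.0, 0.826, 0.563, 0.0]
wrist_force: [-0.6, 0.3, -0.3]
finger_gap: 0.823
gripper_force: 0.0
```

```bash
python3 go.py yellow j 120; cat > look.py <<'E'
from ov import *
import sys
C={n:manip.camera(n) for n in('top','side')}
for t in sys.argv[1:]:
    v=fit(masks(C,t+'_jar'),JAR,[*{'blue':(599,-272),'yellow':(541,255),'green':(518,205),'red':(502,155)}[t],6,0],False);print(t,np.round(v[0],1),round(v[1],2))
cv2.imwrite('pics/top_%d.png'%(manip.read_state()['clock']*10),cv2.resize(C['top']['color'][150:260,105:365,::-1],None,fx=3,fy=3))
E
python3 look.py blue yellow; ls pics
```

```text
t 13.4 pos [ 599.6 -271.2  123.2] tilt 0.05 yaw -21.5 | turn units -0.03 | travel units now [11.71 -6.17  0.07] after turn [11.74 -6.12  0.07] F [-0.6  0.3 -0.3] gap mm 70.3 gf 0.0 j [-0.55  0.54  0.09  1.13 -0.    1.4 ]
blue_jar top [(0.5, [340.0, 164.0, 16.0, 20.0], 209)]
blue_jar side [(0.86, [290.0, 127.0, 20.0, 21.0], 283), (0.31, [232.0, 257.0, 20.0, 31.0], 493)]
blue [ 599.2 -268.7    6.1] 0.23
yellow_jar top [(0.47, [141.0, 194.0, 23.0, 14.0], 203)]
yellow_jar side [(0.67, [184.0, 293.0, 24.0, 32.0], 536)]
yellow [5.407e+02 2.550e+02 2.000e-01] 0.15
a_side.png
a_top.png
b_side.png
b_top.png
g1.png
g2.png
side0.png
top0.png
top_137.png
```

Request:
play_rows([
  {"claw":70,"travel":[0.6,-0.32,0],"delta_rot":[0,0,0]},
  {"claw":70,"travel":[0.95,-0.5,0],"delta_rot":[0,0,0]},
  {"claw":70,"travel":[0.95,-0.5,0],"delta_rot":[0,0,0]},
  {"claw":70,"travel":[0.95,-0.5,0],"delta_rot":[0,0,0]},
  {"claw":70,"travel":[0.95,-0.5,0],"delta_rot":[0,0,0]},
  {"claw":70,"travel":[0.95,-0.5,0],"delta_rot":[0,0,0]},
  {"claw":70,"travel":[0.95,-0.5,0],"delta_rot":[0,0,0]},
  {"claw":70,"travel":[0.95,-0.5,0],"delta_rot":[0,0,0]},
  {"claw":70,"travel":[0.95,-0.5,0],"delta_rot":[0,0,0]},
  {"claw":70,"travel":[0.95,-0.5,0],"delta_rot":[0,0,0]},
])

```text
clock: 14.95
eef_pos: [551.8, 141.2, 122.4]
tool_rot: [0.0, 0.825, 0.566, 0.0]
wrist_force: [0.5, -0.1, -0.5]
finger_gap: 0.82
gripper_force: 0.0
```

Request:
play_rows([
  {"claw":70,"travel":[0.95,-0.5,0],"delta_rot":[0,0,0]},
  {"claw":70,"travel":[0.95,-0.5,0],"delta_rot":[0,0,-0.03]},
  {"claw":70,"travel":[0.6,-0.32,0],"delta_rot":[0,0,0]},
  {"claw":70,"travel":[0.05,-0.03,0.5],"delta_rot":[0,0,0]},
  {"claw":70,"travel":[0,0,0.5],"delta_rot":[0,0,0]},
  {"claw":70,"travel":[0,0,0],"delta_rot":[0,0,0]},
])

```text
clock: 15.7
eef_pos: [537.6, 254.2, 81.2]
tool_rot: [-0.0, 0.823, 0.567, -0.001]
wrist_force: [-0.3, -0.7, -0.1]
finger_gap: 0.82
gripper_force: 0.0
```

```bash
python3 go.py yellow j 30
```

```text
t 15.7 pos [537.6 254.2  81.2] tilt 0.13 yaw -20.9 | turn units 0.04 | travel units now [0.05 0.08 1.28] after turn [0.05 0.08 1.28] F [-0.3 -0.7 -0.1] gap mm 70.0 gf 0.0 j [ 0.3   0.46 -0.16  0.95  0.    2.24]
```

Request:
play_rows([
  {"claw":70,"travel":[0.04,0.05,0.5],"delta_rot":[0,0,0.03]},
  {"claw":70,"travel":[0,0,0.45],"delta_rot":[0,0,0]},
  {"claw":70,"travel":[0,0,0.3],"delta_rot":[0,0,0]},
  {"claw":50,"travel":[0,0,0],"delta_rot":[0,0,0]},
  {"claw":30,"travel":[0,0,0],"delta_rot":[0,0,0]},
  {"claw":30,"travel":[0,0,0],"delta_rot":[0,0,0]},
  {"claw":30,"travel":[0,0,0],"delta_rot":[0,0,0]},
  {"claw":30,"travel":[0,0,0],"delta_rot":[0,0,0]},
])

```text
clock: 16.7
eef_pos: [541.3, 255.3, 33.0]
tool_rot: [0.0, 0.825, 0.565, 0.001]
wrist_force: [-1.0, -0.3, 7.1]
finger_gap: 0.403
gripper_force: 40.0
```

Request:
play_rows([
  {"claw":30,"travel":[0,0,-0.5],"delta_rot":[0,0,0]},
  {"claw":30,"travel":[0,0,-0.8],"delta_rot":[0,0,0]},
  {"claw":30,"travel":[0,0,-0.8],"delta_rot":[0,0,-0.5]},
  {"claw":30,"travel":[0,0,-0.2],"delta_rot":[0,0,-1]},
  {"claw":30,"travel":[0,0,0],"delta_rot":[0,0,-1]},
  {"claw":30,"travel":[0,0,0],"delta_rot":[0,0,-1]},
  {"claw":30,"travel":[0,0,0],"delta_rot":[0,0,-1]},
  {"claw":30,"travel":[0,0,0],"delta_rot":[0,0,-1]},
  {"claw":30,"travel":[0,0,0],"delta_rot":[0,0,-1]},
  {"claw":30,"travel":[0,0,0],"delta_rot":[0,0,-1]},
])

```text
clock: 17.95
eef_pos: [540.9, 255.2, 124.5]
tool_rot: [0.0, 0.43, 0.903, 0.0]
wrist_force: [-0.4, 0.3, -0.3]
finger_gap: 0.407
gripper_force: 40.2
```

Request:
play_rows([
  {"claw":30,"travel":[0,0,0],"delta_rot":[0,0,-1]},
  {"claw":30,"travel":[0,0,0],"delta_rot":[0,0,-1]},
  {"claw":30,"travel":[0,0,0],"delta_rot":[0,0,-0.2]},
])

```text
clock: 18.32
eef_pos: [540.9, 255.2, 124.4]
tool_rot: [0.0, 0.289, 0.957, 0.0]
wrist_force: [0.7, -0.4, -0.2]
finger_gap: 0.405
gripper_force: 40.2
```

```bash
python3 go.py yellow m 120
```

```text
t 18.32 pos [540.9 255.2 124.4] tilt 0.02 yaw 56.4 | turn units -0.02 | travel units now [ -7.12 -10.17   0.11] after turn [ -7.09 -10.19   0.11] F [ 0.7 -0.4 -0.2] gap mm 34.6 gf 40.2 j [ 0.3   0.44 -0.08  1.06 -0.    0.89]
```

Request:
play_rows([
  {"claw":30,"travel":[-0.4,-0.57,0],"delta_rot":[0,0,-0.02]},
  {"claw":30,"travel":[-0.67,-0.95,0],"delta_rot":[0,0,0]},
  {"claw":30,"travel":[-0.67,-0.95,0],"delta_rot":[0,0,0]},
  {"claw":30,"travel":[-0.67,-0.95,0],"delta_rot":[0,0,0]},
  {"claw":30,"travel":[-0.67,-0.95,0],"delta_rot":[0,0,0]},
  {"claw":30,"travel":[-0.67,-0.95,0],"delta_rot":[0,0,0]},
  {"claw":30,"travel":[-0.67,-0.95,0],"delta_rot":[0,0,0]},
  {"claw":30,"travel":[-0.67,-0.95,0],"delta_rot":[0,0,0]},
  {"claw":30,"travel":[-0.67,-0.95,0],"delta_rot":[0,0,0]},
  {"claw":30,"travel":[-0.67,-0.95,0],"delta_rot":[0,0,0]},
])

```text
clock: 19.58
eef_pos: [554.4, -192.5, 124.4]
tool_rot: [0.0, 0.289, 0.957, -0.0]
wrist_force: [0.1, -0.0, -1.1]
finger_gap: 0.405
gripper_force: 40.2
```

Request:
play_rows([
  {"claw":30,"travel":[-0.5,-0.75,0],"delta_rot":[0,0,0]},
  {"claw":30,"travel":[-0.2,-0.3,0],"delta_rot":[0,0,0]},
  {"claw":30,"travel":[0,0,0.5],"delta_rot":[0,0,0]},
  {"claw":30,"travel":[0,0,0.5],"delta_rot":[0,0,0]},
  {"claw":30,"travel":[0,0,0],"delta_rot":[0,0,0]},
])

```text
clock: 20.2
eef_pos: [554.0, -240.3, 83.2]
tool_rot: [-0.001, 0.288, 0.958, 0.0]
wrist_force: [0.1, 0.1, -0.6]
finger_gap: 0.409
gripper_force: 40.2
```

```bash
python3 go.py yellow m 33
```

```text
t 20.2 pos [ 554.  -240.3   83.2] tilt 0.14 yaw 56.5 | turn units -0.01 | travel units now [-0.   -0.03  1.26] after turn [-0.   -0.03  1.26] F [ 0.1  0.1 -0.6] gap mm 35.0 gf 40.2 j [-0.54  0.48 -0.13  0.97  0.    0.04]
```

Request:
play_rows([
  {"claw":30,"travel":[0.02,-0.03,0.4],"delta_rot":[0,0,0]},
  {"claw":30,"travel":[0,0,0.4],"delta_rot":[0,0,0]},
  {"claw":30,"travel":[0,0,0.28],"delta_rot":[0,0,0]},
  {"claw":30,"travel":[0,0,0.1],"delta_rot":[0,0,0]},
  {"claw":30,"travel":[0,0,0.04],"delta_rot":[0,0,0]},
  {"claw":30,"travel":[0,0,0],"delta_rot":[0,0,0]},
])

```text
clock: 20.95
eef_pos: [553.5, -242.1, 35.7]
tool_rot: [0.0, 0.288, 0.958, -0.0]
wrist_force: [-0.2, -0.2, -0.6]
finger_gap: 0.406
gripper_force: 40.2
```

```bash
python3 go.py yellow m 33
```

```text
t 20.95 pos [ 553.5 -242.1   35.7] tilt 0.03 yaw 56.6 | turn units -0.0 | travel units now [0.02 0.01 0.07] after turn [0.02 0.01 0.07] F [-0.2 -0.2 -0.6] gap mm 34.7 gf 40.2 j [-0.55  0.52 -0.2   0.85  0.    0.04]
```

Request:
play_rows([
  {"claw":30,"travel":[0,0,0.03],"delta_rot":[0,0,0]},
  {"claw":30,"travel":[0,0,0.02],"delta_rot":[0,0,0]},
  {"claw":30,"travel":[0,0,0.02],"delta_rot":[0,0,0]},
  {"claw":30,"travel":[0,0,0],"delta_rot":[0,0,0]},
])

```text
clock: 21.45
eef_pos: [553.5, -242.1, 33.0]
tool_rot: [0.0, 0.288, 0.958, -0.0]
wrist_force: [-1.0, 1.6, 7.4]
finger_gap: 0.412
gripper_force: 41.1
```

Yellow is in contact (7 N) at its pickup height. Release and return.

Request:
play_rows([
  {"claw":30,"travel":[0,0,-0.01],"delta_rot":[0,0,0]},
  {"claw":45,"travel":[0,0,0],"delta_rot":[0,0,0]},
  {"claw":65,"travel":[0,0,0],"delta_rot":[0,0,0]},
  {"claw":65,"travel":[0,0,-0.4],"delta_rot":[0,0,0]},
  {"claw":65,"travel":[0,0,-0.8],"delta_rot":[0,0,0]},
  {"claw":70,"travel":[0,0,-0.9],"delta_rot":[0,0,0]},
  {"claw":70,"travel":[0,0,-0.2],"delta_rot":[0,0,0.72]},
  {"claw":70,"travel":[0,0,0],"delta_rot":[0,0,1]},
  {"claw":70,"travel":[0,0,0],"delta_rot":[0,0,1]},
  {"claw":70,"travel":[0,0,0],"delta_rot":[0,0,1]},
])

```text
clock: 22.7
eef_pos: [553.4, -242.0, 126.1]
tool_rot: [0.0, 0.526, 0.851, 0.0]
wrist_force: [0.8, 0.2, 0.5]
finger_gap: 0.819
gripper_force: 0.0
```

Request:
play_rows([
  {"claw":70,"travel":[0,0,0],"delta_rot":[0,0,1]},
  {"claw":70,"travel":[0,0,0],"delta_rot":[0,0,1]},
  {"claw":70,"travel":[0,0,0],"delta_rot":[0,0,1]},
  {"claw":70,"travel":[0,0,0],"delta_rot":[0,0,1]},
  {"claw":70,"travel":[0,0,0],"delta_rot":[0,0,1]},
  {"claw":70,"travel":[0,0,0],"delta_rot":[0,0,1]},
])

```text
clock: 23.45
eef_pos: [553.4, -242.1, 126.0]
tool_rot: [0.0, 0.826, 0.563, 0.0]
wrist_force: [0.1, 0.3, -0.5]
finger_gap: 0.817
gripper_force: 0.0
```

```bash
python3 go.py green j 120; sed -i "s/(541,255)/(553,-242)/" look.py; python3 look.py yellow green
```

```text
t 23.45 pos [ 553.4 -242.1  126. ] tilt 0.05 yaw -21.5 | turn units -0.03 | travel units now [10.08 -4.91  0.15] after turn [10.1  -4.86  0.15] F [ 0.1  0.3 -0.5] gap mm 69.8 gf 0.0 j [-0.55  0.44 -0.06  1.07  0.    1.4 ]
yellow_jar top [(0.66, [330.0, 184.0, 16.0, 14.0], 137)]
yellow_jar side [(0.89, [306.0, 136.0, 15.0, 23.0], 305)]
yellow [ 553.3 -243.8    1.4] 0.45
green_jar top [(0.75, [162.0, 199.0, 22.0, 17.0], 203)]
green_jar side [(0.79, [209.0, 279.0, 22.0, 26.0], 446), (0.38, [226.0, 309.0, 22.0, 20.0], 268)]
green [518.4 205.1   2. ] 0.16
```

Request:
play_rows([
  {"claw":70,"travel":[0.6,-0.29,0],"delta_rot":[0,0,-0.03]},
  {"claw":70,"travel":[0.93,-0.45,0],"delta_rot":[0,0,0]},
  {"claw":70,"travel":[0.93,-0.45,0],"delta_rot":[0,0,0]},
  {"claw":70,"travel":[0.93,-0.45,0],"delta_rot":[0,0,0]},
  {"claw":70,"travel":[0.93,-0.45,0],"delta_rot":[0,0,0]},
  {"claw":70,"travel":[0.93,-0.45,0],"delta_rot":[0,0,0]},
  {"claw":70,"travel":[0.93,-0.45,0],"delta_rot":[0,0,0]},
  {"claw":70,"travel":[0.93,-0.45,0],"delta_rot":[0,0,0]},
  {"claw":70,"travel":[0.93,-0.45,0],"delta_rot":[0,0,0]},
  {"claw":70,"travel":[0.93,-0.45,0],"delta_rot":[0,0,0]},
])

```text
clock: 25.0
eef_pos: [518.6, 157.2, 125.1]
tool_rot: [-0.0, 0.823, 0.568, 0.0]
wrist_force: [0.8, 0.5, 0.0]
finger_gap: 0.821
gripper_force: 0.0
```

Request:
play_rows([
  {"claw":70,"travel":[0.8,-0.37,0],"delta_rot":[0,0,0]},
  {"claw":70,"travel":[0.33,-0.15,0],"delta_rot":[0,0,0]},
  {"claw":70,"travel":[0,0,0.5],"delta_rot":[0,0,0]},
  {"claw":70,"travel":[0,0,0.6],"delta_rot":[0,0,0]},
  {"claw":70,"travel":[0,0,0],"delta_rot":[0,0,0]},
])

```text
clock: 25.62
eef_pos: [515.1, 204.4, 79.8]
tool_rot: [-0.0, 0.824, 0.567, -0.001]
wrist_force: [0.4, 0.1, 0.2]
finger_gap: 0.824
gripper_force: 0.0
```

```bash
python3 go.py green j 30
```

```text
t 25.62 pos [515.1 204.4  79.8] tilt 0.17 yaw -20.9 | turn units 0.03 | travel units now [0.05 0.07 1.25] after turn [0.05 0.07 1.25] F [0.4 0.1 0.2] gap mm 70.3 gf 0.0 j [ 0.23  0.4  -0.27  0.9  -0.    2.17]
```

Request:
play_rows([
  {"claw":70,"travel":[0.04,0.05,0.5],"delta_rot":[0,0,0.03]},
  {"claw":70,"travel":[0,0,0.45],"delta_rot":[0,0,0]},
  {"claw":70,"travel":[0,0,0.25],"delta_rot":[0,0,0]},
  {"claw":50,"travel":[0,0,0],"delta_rot":[0,0,0]},
  {"claw":30,"travel":[0,0,0],"delta_rot":[0,0,0]},
  {"claw":30,"travel":[0,0,0],"delta_rot":[0,0,0]},
  {"claw":30,"travel":[0,0,0],"delta_rot":[0,0,0]},
  {"claw":30,"travel":[0,0,0],"delta_rot":[0,0,0]},
])

```text
clock: 26.62
eef_pos: [519.2, 205.7, 33.8]
tool_rot: [0.0, 0.825, 0.565, 0.001]
wrist_force: [-1.0, -0.4, 6.8]
finger_gap: 0.408
gripper_force: 39.6
```

Request:
play_rows([
  {"claw":30,"travel":[0,0,-0.5],"delta_rot":[0,0,0]},
  {"claw":30,"travel":[0,0,-0.8],"delta_rot":[0,0,0]},
  {"claw":30,"travel":[0,0,-0.8],"delta_rot":[0,0,-0.5]},
  {"claw":30,"travel":[0,0,-0.2],"delta_rot":[0,0,-1]},
  {"claw":30,"travel":[0,0,0],"delta_rot":[0,0,-1]},
  {"claw":30,"travel":[0,0,0],"delta_rot":[0,0,-1]},
  {"claw":30,"travel":[0,0,0],"delta_rot":[0,0,-1]},
  {"claw":30,"travel":[0,0,0],"delta_rot":[0,0,-1]},
  {"claw":30,"travel":[0,0,0],"delta_rot":[0,0,-1]},
  {"claw":30,"travel":[0,0,0],"delta_rot":[0,0,-1]},
])

```text
clock: 27.88
eef_pos: [518.8, 205.6, 125.3]
tool_rot: [0.0, 0.43, 0.903, 0.0]
wrist_force: [0.4, 0.4, -0.5]
finger_gap: 0.407
gripper_force: 40.3
```

Request:
play_rows([
  {"claw":30,"travel":[0,0,0],"delta_rot":[0,0,-1]},
  {"claw":30,"travel":[0,0,0],"delta_rot":[0,0,-1]},
  {"claw":30,"travel":[0,0,0],"delta_rot":[0,0,-0.2]},
])

```text
clock: 28.25
eef_pos: [518.9, 205.6, 125.2]
tool_rot: [0.0, 0.289, 0.957, 0.0]
wrist_force: [-0.5, -0.0, -1.2]
finger_gap: 0.411
gripper_force: 40.3
```

```bash
python3 go.py green m 120
```

```text
t 28.25 pos [518.9 205.6 125.2] tilt 0.03 yaw 56.4 | turn units -0.02 | travel units now [-5.52 -8.84  0.13] after turn [-5.49 -8.86  0.13] F [-0.5 -0.  -1.2] gap mm 35.1 gf 40.3 j [ 0.23  0.37 -0.18  1.02  0.    0.82]
```

Request:
play_rows([
  {"claw":30,"travel":[-0.35,-0.55,0],"delta_rot":[0,0,-0.02]},
  {"claw":30,"travel":[-0.57,-0.92,0],"delta_rot":[0,0,0]},
  {"claw":30,"travel":[-0.57,-0.92,0],"delta_rot":[0,0,0]},
  {"claw":30,"travel":[-0.57,-0.92,0],"delta_rot":[0,0,0]},
  {"claw":30,"travel":[-0.57,-0.92,0],"delta_rot":[0,0,0]},
  {"claw":30,"travel":[-0.57,-0.92,0],"delta_rot":[0,0,0]},
  {"claw":30,"travel":[-0.57,-0.92,0],"delta_rot":[0,0,0]},
  {"claw":30,"travel":[-0.57,-0.92,0],"delta_rot":[0,0,0]},
  {"claw":30,"travel":[-0.57,-0.92,0],"delta_rot":[0,0,0]},
  {"claw":30,"travel":[-0.4,-0.65,0],"delta_rot":[0,0,0]},
])

```text
clock: 29.5
eef_pos: [507.2, -199.0, 125.1]
tool_rot: [0.0, 0.289, 0.957, -0.0]
wrist_force: [0.8, 0.0, -0.5]
finger_gap: 0.406
gripper_force: 40.3
```

Request:
play_rows([
  {"claw":30,"travel":[-0.18,-0.3,0],"delta_rot":[0,0,0]},
  {"claw":30,"travel":[0,0,0.5],"delta_rot":[0,0,0]},
  {"claw":30,"travel":[0,0,0.5],"delta_rot":[0,0,0]},
  {"claw":30,"travel":[0,0,0],"delta_rot":[0,0,0]},
])

```text
clock: 30.0
eef_pos: [506.0, -210.2, 84.1]
tool_rot: [-0.001, 0.288, 0.958, 0.0]
wrist_force: [-0.7, 0.3, -0.4]
finger_gap: 0.405
gripper_force: 40.3
```

```bash
python3 go.py green m 33.8
```

```text
t 30.0 pos [ 506.  -210.2   84.1] tilt 0.14 yaw 56.5 | turn units -0.01 | travel units now [-0.04 -0.    1.26] after turn [-0.04 -0.    1.26] F [-0.7  0.3 -0.4] gap mm 34.6 gf 40.3 j [-0.54  0.39 -0.28  0.91  0.    0.04]
```

Request:
play_rows([
  {"claw":30,"travel":[-0.02,0,0.4],"delta_rot":[0,0,0]},
  {"claw":30,"travel":[0,0,0.4],"delta_rot":[0,0,0]},
  {"claw":30,"travel":[0,0,0.28],"delta_rot":[0,0,0]},
  {"claw":30,"travel":[0,0,0.1],"delta_rot":[0,0,0]},
  {"claw":30,"travel":[0,0,0.04],"delta_rot":[0,0,0]},
  {"claw":30,"travel":[0,0,0.03],"delta_rot":[0,0,0]},
  {"claw":30,"travel":[0,0,0],"delta_rot":[0,0,0]},
])

```text
clock: 30.88
eef_pos: [507.5, -211.7, 35.1]
tool_rot: [0.0, 0.288, 0.958, -0.0]
wrist_force: [0.5, -0.5, -0.8]
finger_gap: 0.407
gripper_force: 40.4
```

```bash
python3 go.py green m 33.8
```

```text
t 30.88 pos [ 507.5 -211.7   35.1] tilt 0.02 yaw 56.6 | turn units -0.0 | travel units now [0.01 0.01 0.03] after turn [0.01 0.01 0.03] F [ 0.5 -0.5 -0.8] gap mm 34.7 gf 40.4 j [-0.54  0.44 -0.35  0.78  0.    0.04]
```

Request:
play_rows([
  {"claw":30,"travel":[0,0,0.02],"delta_rot":[0,0,0]},
  {"claw":30,"travel":[0,0,0.02],"delta_rot":[0,0,0]},
  {"claw":30,"travel":[0,0,0],"delta_rot":[0,0,0]},
])

```text
clock: 31.25
eef_pos: [507.6, -211.7, 33.8]
tool_rot: [0.0, 0.288, 0.958, -0.0]
wrist_force: [-1.6, 1.5, 7.2]
finger_gap: 0.408
gripper_force: 41.3
```

Contact at 33.8 mm, the same as at pickup. Release green and go back for red.

Request:
play_rows([
  {"claw":30,"travel":[0,0,-0.01],"delta_rot":[0,0,0]},
  {"claw":45,"travel":[0,0,0],"delta_rot":[0,0,0]},
  {"claw":65,"travel":[0,0,0],"delta_rot":[0,0,0]},
  {"claw":65,"travel":[0,0,-0.4],"delta_rot":[0,0,0]},
  {"claw":65,"travel":[0,0,-0.8],"delta_rot":[0,0,0]},
  {"claw":70,"travel":[0,0,-0.9],"delta_rot":[0,0,0]},
  {"claw":70,"travel":[0,0,-0.2],"delta_rot":[0,0,0.69]},
  {"claw":70,"travel":[0,0,0],"delta_rot":[0,0,1]},
  {"claw":70,"travel":[0,0,0],"delta_rot":[0,0,1]},
  {"claw":70,"travel":[0,0,0],"delta_rot":[0,0,1]},
])

```text
clock: 32.5
eef_pos: [507.4, -211.6, 125.6]
tool_rot: [-0.0, 0.524, 0.852, -0.0]
wrist_force: [0.3, -0.1, -0.8]
finger_gap: 0.823
gripper_force: 0.0
```

Request:
play_rows([
  {"claw":70,"travel":[0,0,0],"delta_rot":[0,0,1]},
  {"claw":70,"travel":[0,0,0],"delta_rot":[0,0,1]},
  {"claw":70,"travel":[0,0,0],"delta_rot":[0,0,1]},
  {"claw":70,"travel":[0,0,0],"delta_rot":[0,0,1]},
  {"claw":70,"travel":[0,0,0],"delta_rot":[0,0,1]},
  {"claw":70,"travel":[0,0,0],"delta_rot":[0,0,1]},
])

```text
clock: 33.25
eef_pos: [507.3, -211.6, 125.6]
tool_rot: [-0.0, 0.825, 0.565, -0.0]
wrist_force: [-0.2, 0.0, -0.0]
finger_gap: 0.816
gripper_force: 0.0
```

```bash
python3 go.py red j 120; sed -i "s/(518,205)/(507,-211)/" look.py; python3 look.py green red
```

```text
t 33.25 pos [ 507.3 -211.6  125.6] tilt 0.01 yaw -21.2 | turn units -0.0 | travel units now [ 8.49 -3.45  0.14] after turn [ 8.49 -3.44  0.14] F [-0.2  0.  -0. ] gap mm 69.7 gf 0.0 j [-0.54  0.36 -0.2   1.01 -0.    1.4 ]
green_jar top [(0.59, [319.0, 200.0, 18.0, 15.0], 137)]
green_jar side [(0.74, [310.0, 150.0, 21.0, 23.0], 332)]
green [ 506.2 -207.     5.1] 0.44
red_jar top [(0.52, [185.0, 206.0, 17.0, 13.0], 187)]
red_jar side [(0.9, [231.0, 257.0, 20.0, 31.0], 467)]
red [502.  153.8  -1.2] 0.18
```

Request:
play_rows([
  {"claw":70,"travel":[0.6,-0.24,0],"delta_rot":[0,0,0]},
  {"claw":70,"travel":[0.95,-0.39,0],"delta_rot":[0,0,0]},
  {"claw":70,"travel":[0.95,-0.39,0],"delta_rot":[0,0,0]},
  {"claw":70,"travel":[0.95,-0.39,0],"delta_rot":[0,0,0]},
  {"claw":70,"travel":[0.95,-0.39,0],"delta_rot":[0,0,0]},
  {"claw":70,"travel":[0.95,-0.39,0],"delta_rot":[0,0,0]},
  {"claw":70,"travel":[0.95,-0.39,0],"delta_rot":[0,0,0]},
  {"claw":70,"travel":[0.95,-0.39,0],"delta_rot":[0,0,0]},
  {"claw":70,"travel":[0.8,-0.31,0],"delta_rot":[0,0,0]},
  {"claw":70,"travel":[0.45,-0.15,0],"delta_rot":[0,0,0]},
])

```text
clock: 34.8
eef_pos: [500.7, 156.4, 125.7]
tool_rot: [-0.0, 0.823, 0.568, 0.0]
wrist_force: [0.5, -0.6, -0.0]
finger_gap: 0.818
gripper_force: 0.0
```

Request:
play_rows([
  {"claw":70,"travel":[0,0,0.5],"delta_rot":[0,0,0]},
  {"claw":70,"travel":[0,0,0.6],"delta_rot":[0,0,0]},
  {"claw":70,"travel":[0,0,0],"delta_rot":[0,0,0]},
])

```text
clock: 35.17
eef_pos: [500.0, 154.5, 80.6]
tool_rot: [-0.001, 0.824, 0.567, -0.001]
wrist_force: [-0.4, 0.7, -0.0]
finger_gap: 0.818
gripper_force: 0.0
```

```bash
python3 go.py red j 32
```

```text
t 35.17 pos [500.  154.5  80.6] tilt 0.15 yaw -20.9 | turn units 0.03 | travel units now [0.02 0.04 1.22] after turn [0.02 0.04 1.22] F [-0.4  0.7 -0. ] gap mm 69.9 gf 0.0 j [ 0.14  0.36 -0.34  0.87 -0.    2.08]
```

Request:
play_rows([
  {"claw":70,"travel":[0,0.02,0.5],"delta_rot":[0,0,0.03]},
  {"claw":70,"travel":[0,0,0.45],"delta_rot":[0,0,0]},
  {"claw":70,"travel":[0,0,0.25],"delta_rot":[0,0,0]},
  {"claw":50,"travel":[0,0,0],"delta_rot":[0,0,0]},
  {"claw":30,"travel":[0,0,0],"delta_rot":[0,0,0]},
  {"claw":30,"travel":[0,0,0],"delta_rot":[0,0,0]},
  {"claw":30,"travel":[0,0,0],"delta_rot":[0,0,0]},
  {"claw":30,"travel":[0,0,0],"delta_rot":[0,0,0]},
])

```text
clock: 36.17
eef_pos: [502.1, 154.8, 34.6]
tool_rot: [0.0, 0.825, 0.565, 0.001]
wrist_force: [-1.3, -0.2, 6.0]
finger_gap: 0.405
gripper_force: 39.4
```

Request:
play_rows([
  {"claw":30,"travel":[0,0,-0.5],"delta_rot":[0,0,0]},
  {"claw":30,"travel":[0,0,-0.8],"delta_rot":[0,0,0]},
  {"claw":30,"travel":[0,0,-0.8],"delta_rot":[0,0,-0.5]},
  {"claw":30,"travel":[0,0,-0.2],"delta_rot":[0,0,-1]},
  {"claw":30,"travel":[0,0,0],"delta_rot":[0,0,-1]},
  {"claw":30,"travel":[0,0,0],"delta_rot":[0,0,-1]},
  {"claw":30,"travel":[0,0,0],"delta_rot":[0,0,-1]},
  {"claw":30,"travel":[0,0,0],"delta_rot":[0,0,-1]},
  {"claw":30,"travel":[0,0,0],"delta_rot":[0,0,-1]},
  {"claw":30,"travel":[0,0,0],"delta_rot":[0,0,-1]},
])

```text
clock: 37.42
eef_pos: [501.7, 154.7, 126.2]
tool_rot: [0.0, 0.43, 0.903, 0.0]
wrist_force: [-0.8, 0.3, 0.4]
finger_gap: 0.408
gripper_force: 40.3
```

Request:
play_rows([
  {"claw":30,"travel":[0,0,0],"delta_rot":[0,0,-1]},
  {"claw":30,"travel":[0,0,0],"delta_rot":[0,0,-1]},
  {"claw":30,"travel":[0,0,0],"delta_rot":[0,0,-0.23]},
])

```text
clock: 37.8
eef_pos: [501.7, 154.7, 126.1]
tool_rot: [0.0, 0.287, 0.958, 0.0]
wrist_force: [-0.2, 0.1, -1.6]
finger_gap: 0.409
gripper_force: 40.3
```

```bash
python3 go.py red m 120
```

```text
t 37.8 pos [501.7 154.7 126.1] tilt 0.03 yaw 56.7 | turn units 0.01 | travel units now [-3.76 -7.56  0.15] after turn [-3.77 -7.56  0.15] F [-0.2  0.1 -1.6] gap mm 34.9 gf 40.3 j [ 0.14  0.32 -0.26  0.99 -0.    0.73]
```

Request:
play_rows([
  {"claw":30,"travel":[-0.3,-0.6,0],"delta_rot":[0,0,0]},
  {"claw":30,"travel":[-0.47,-0.94,0],"delta_rot":[0,0,0]},
  {"claw":30,"travel":[-0.47,-0.94,0],"delta_rot":[0,0,0]},
  {"claw":30,"travel":[-0.47,-0.94,0],"delta_rot":[0,0,0]},
  {"claw":30,"travel":[-0.47,-0.94,0],"delta_rot":[0,0,0]},
  {"claw":30,"travel":[-0.47,-0.94,0],"delta_rot":[0,0,0]},
  {"claw":30,"travel":[-0.47,-0.94,0],"delta_rot":[0,0,0]},
  {"claw":30,"travel":[-0.44,-0.9,0],"delta_rot":[0,0,0]},
  {"claw":30,"travel":[-0.2,-0.42,0],"delta_rot":[0,0,0]},
  {"claw":30,"travel":[0,0,0.5],"delta_rot":[0,0,0]},
])

```text
clock: 39.05
eef_pos: [461.7, -182.0, 106.4]
tool_rot: [0.001, 0.289, 0.957, -0.0]
wrist_force: [0.3, 0.1, -1.5]
finger_gap: 0.408
gripper_force: 40.4
```

Request:
play_rows([
  {"claw":30,"travel":[0,0,0.5],"delta_rot":[0,0,0]},
  {"claw":30,"travel":[0,0,0],"delta_rot":[0,0,0]},
])

```text
clock: 39.3
eef_pos: [460.3, -179.7, 84.9]
tool_rot: [-0.001, 0.287, 0.958, 0.0]
wrist_force: [-0.4, 0.1, -1.0]
finger_gap: 0.412
gripper_force: 40.4
```

```bash
python3 go.py red m 34.6
```

```text
t 39.3 pos [ 460.3 -179.7   84.9] tilt 0.13 yaw 56.6 | turn units 0.0 | travel units now [-0.04 -0.01  1.26] after turn [-0.04 -0.01  1.26] F [-0.4  0.1 -1. ] gap mm 35.2 gf 40.4 j [-0.54  0.31 -0.41  0.86  0.    0.05]
```

Request:
play_rows([
  {"claw":30,"travel":[-0.02,0,0.4],"delta_rot":[0,0,0]},
  {"claw":30,"travel":[0,0,0.4],"delta_rot":[0,0,0]},
  {"claw":30,"travel":[0,0,0.28],"delta_rot":[0,0,0]},
  {"claw":30,"travel":[0,0,0.1],"delta_rot":[0,0,0]},
  {"claw":30,"travel":[0,0,0.04],"delta_rot":[0,0,0]},
  {"claw":30,"travel":[0,0,0.03],"delta_rot":[0,0,0]},
  {"claw":30,"travel":[0,0,0],"delta_rot":[0,0,0]},
])

```text
clock: 40.17
eef_pos: [461.7, -181.1, 35.9]
tool_rot: [0.0, 0.287, 0.958, -0.0]
wrist_force: [-0.0, 0.8, -0.5]
finger_gap: 0.41
gripper_force: 40.4
```

Request:
play_rows([
  {"claw":30,"travel":[0,0,0.02],"delta_rot":[0,0,0]},
  {"claw":30,"travel":[0,0,0.01],"delta_rot":[0,0,0]},
  {"claw":30,"travel":[0,0,0],"delta_rot":[0,0,0]},
])

```text
clock: 40.55
eef_pos: [461.7, -181.1, 34.6]
tool_rot: [0.0, 0.287, 0.958, -0.0]
wrist_force: [-0.9, 0.5, 1.6]
finger_gap: 0.409
gripper_force: 40.8
```

Light contact at the pickup height. Release, rise and clear the view.

Request:
play_rows([
  {"claw":45,"travel":[0,0,0],"delta_rot":[0,0,0]},
  {"claw":65,"travel":[0,0,0],"delta_rot":[0,0,0]},
  {"claw":65,"travel":[0,0,-0.4],"delta_rot":[0,0,0]},
  {"claw":65,"travel":[0,0,-0.8],"delta_rot":[0,0,0]},
  {"claw":70,"travel":[0,0,-0.9],"delta_rot":[0,0,0]},
  {"claw":70,"travel":[0.5,0.5,-0.5],"delta_rot":[0,0,0]},
  {"claw":70,"travel":[0.7,0.8,0],"delta_rot":[0,0,0]},
  {"claw":70,"travel":[0.7,0.9,0],"delta_rot":[0,0,0]},
  {"claw":70,"travel":[0.7,0.9,0],"delta_rot":[0,0,0]},
  {"claw":70,"travel":[0.7,0.9,0],"delta_rot":[0,0,0]},
])

```text
clock: 41.8
eef_pos: [439.1, 26.6, 138.6]
tool_rot: [0.0, 0.287, 0.958, 0.0]
wrist_force: [1.7, -0.6, -0.9]
finger_gap: 0.82
gripper_force: 0.0
```

```bash
sed -i "s/(502,155)/(461,-181)/" look.py; python3 look.py blue yellow green red; python3 -c "
from plant import manip;import cv2,numpy as np
a=manip.camera('side')['color'][90:290,180:420,::-1];b=manip.camera('top')['color'][110:260,200:400,::-1]
a=cv2.resize(a,None,fx=2,fy=2);b=cv2.resize(b,(320,240))
b=cv2.copyMakeBorder(b,0,160,0,0,0);cv2.imwrite('pics/end.png',np.hstack([a,b]))
for n in('top','side'):
  for t in('wax_post','paste_pot'):print(n,t,[(round(q['conf'],2),np.round(q['xy'],1)) for q in manip.mark_of(n,t)[:2]])"
```

```text
blue_jar top [(0.76, [340.0, 165.0, 15.0, 15.0], 153)]
blue_jar side [(0.53, [288.0, 128.0, 12.0, 18.0], 103)]
blue [ 603.  -273.7   -8.2] 0.84
yellow_jar top [(0.53, [332.0, 182.0, 16.0, 17.0], 176)]
yellow_jar side []
yellow [ 550.5 -239.1    7.8] 0.12
green_jar top [(0.72, [318.0, 201.0, 20.0, 14.0], 212)]
green_jar side []
green [ 505.8 -208.9   10. ] 0.09
red_jar top [(0.68, [313.0, 220.0, 16.0, 10.0], 184)]
red_jar side []
red [ 462.3 -180.8    8.8] 0.07
top wax_post [(0.7, array([256.1, 144.1]))]
top paste_pot []
side wax_post [(0.9, array([215.3, 189.1]))]
side paste_pot [(0.58, array([309.7, 238.1]))]
```

View pics/end.png

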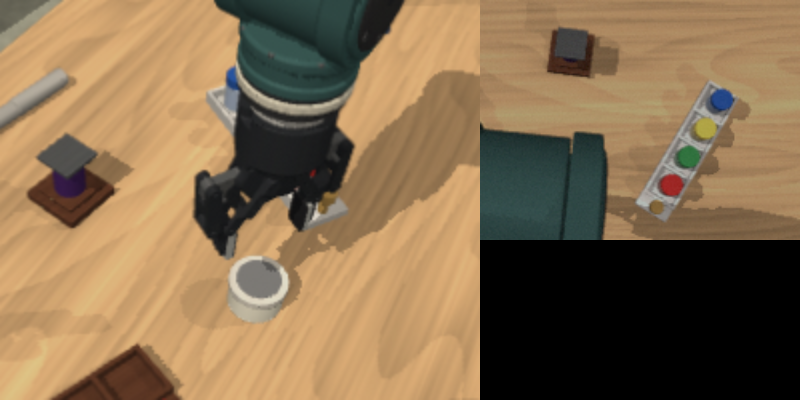

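In the top view the order from the knob is red, green, yellow, blue, each in its own pocket. I'll clear the side view and check that the bystanders haven't moved.

Request:
play_rows([
  {"claw":70,"travel":[0.6,0.9,-0.5],"delta_rot":[0,0,0]},
  {"claw":70,"travel":[0.6,0.9,-0.5],"delta_rot":[0,0,0]},
  {"claw":70,"travel":[0.6,0.9,0],"delta_rot":[0,0,0]},
  {"claw":70,"travel":[0.6,0.9,0],"delta_rot":[0,0,0]},
  {"claw":70,"travel":[0.6,0.9,0],"delta_rot":[0,0,0]},
  {"claw":70,"travel":[0.6,0.9,0],"delta_rot":[0,0,0]},
  {"claw":70,"travel":[0,0,0],"delta_rot":[0,0,0]},
])

```text
clock: 43.48
eef_pos: [437.5, 287.0, 178.1]
tool_rot: [-0.0, 0.286, 0.958, 0.0]
wrist_force: [-0.9, -0.4, 0.4]
finger_gap: 0.819
gripper_force: 0.0
```

```bash
python3 - <<'E'
from h import *
for n,rois in (('top',((240,125,35,35),(236,220,34,34))),('side',((190,152,50,52),(288,212,44,44)))):
    a=cv2.imread(f'pics/{n}0.png');b=np.ascontiguousarray(manip.camera(n)['color'][...,::-1])
    cv2.imwrite(f'pics/{n}9.png',b)
    for x,y,w,h in rois:
        r=cv2.matchTemplate(b[y-12:y+h+12,x-12:x+w+12],a[y:y+h,x:x+w],cv2.TM_CCOEFF_NORMED);_,s,_,l=cv2.minMaxLoc(r);print(n,'shift',l[0]-12,l[1]-12,round(s,3))
b=cv2.imread('pics/side9.png')[100:250,180:380];cv2.imwrite('pics/end2.png',cv2.resize(b,None,fx=3,fy=3))
E
```

```text
top shift 0 0 0.995
top shift 0 0 0.802
side shift 12 -12 -0.093
side shift 0 0 0.791
```

View pics/end2.png

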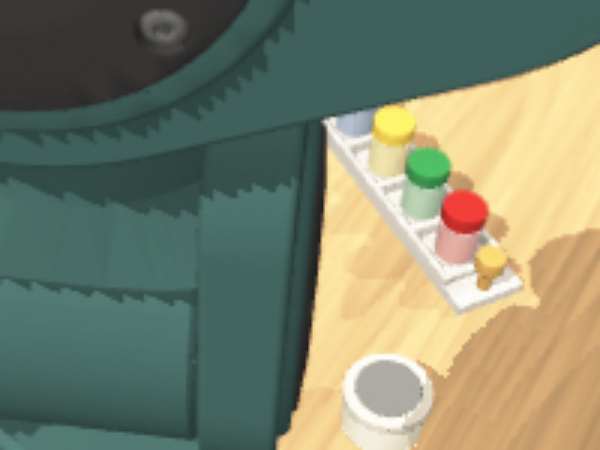

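The side view shows red (465,228), green (427,185), yellow (392,142) and blue (355,118) upright and seated, with red beside the knob. The post (top view) and the pot (both views) show no shift, and the arm is clear. Handing in.

```bash
python3 -c "from plant import manip;print(manip.hand_in())"
```

```text
the job is handed in; nothing more can be done
None
```

The job is handed in at about 43 s: all four jars stand upright in the metal rack in reverse order (red nearest the knob, then green, yellow and blue farthest), and the wax post and paste pot have not moved.

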